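# Drive the taper key home in the pump coupling

## Robot

A 6-joint arm with a two-finger parallel gripper is mounted at the origin on the work surface. World frame = base frame: x ahead of the robot, y to its left, z up, the work surface at z = 0. Lengths are in m, angles in rad, forces in N, time in s.
With the tool pointing down it reaches from about 0.35 to 0.975 m from the base axis. Payload 4.9 kg.
Tool frame: the origin (TCP) lies between the finger pads; the fingertips stand 17 mm ahead of it and the grasp point (between the pads) lies 2 mm behind it (manip.nose_length is the distance from the TCP to the fingertips, in m); z points along the fingers, y is the line along which they close (so a half turn about z gives the same grasp; the last joint's range is limited). The gripper opens to 85 mm and grips with 20 to 120 N. Pads are 22 mm wide; open, the fingers measure 114 mm over their backs; the gripper's body (76 mm by 85 mm) begins 54 mm behind the grasp point. The pads swing forward as they close: fully open they stand 13 mm farther back than shut.
Start: joints at [-1.357, 0.053, 1.613, -0, 1.476, -0.119], TCP at [0.204, -0.591, 0.212] pointing down, gripper open.
Joint ranges: [-3.01, 3.01], [-1.01, 2.22], [0.06, 2.58], [-1.02, 4.17], [0.09, 2.62], [-3.14, 3.14]. Speed limits (rad/s): [2.57, 2.57, 3.14, 3.14, 3.14, 3.14].

## Interface

Orientations are given as a unit quaternion [w, x, y, z].
In Python, from plant import manip gives the robot as it stands. The module is installed in compiled form; this text tells all that it offers.
- The arm moves only by the tool apply_moves, never from a script. Its argument "moves" is a list of rows, each a list of 3 entries, a list of its own where there are three numbers: the turn, a rotation vector about the tool's x, y, z in rad, then the shift along the tool's x, y, z in cm, then the closure, from -1 (fully open) to 1 (shut), so that 0 is half open. A call has 1 to 20 rows; each row is the pose to reach, as a shift and turn from the pose commanded when the call began, along the tool's axes at that moment; what a row does not reach only later rows make up. A row lasts 1/10 s, in which the tool goes at most 50 mm and 8.59 degrees, less where a joint would pass 70% of its speed; a pose out of reach is approached as far as the arm can. A call with a gripper value outside its range is refused whole. The fingers move at their own pace and stop on an object; the grip force is fixed at half the most. Time passes only in rows, so rows that repeat a pose let the fingers close. It gives the time, the measured TCP pose, the force, the opening and the grip force at its end, in the units of the state.
- manip.state(): the state, without advancing time (a new reading comes with each control period).
- manip.grab_frame(name): name is "scene" or "top" or "wrist"; returns a dict with "image" (420x560x3 uint8, red, green, blue), "K" (3x3 intrinsics, pixels), "rvec" (rotation vector, rad) and "tvec" (3), from world to camera coordinates, as OpenCV has them. Camera axes: x right, y down, z forward; pixel columns grow to the right and rows downward; lengths in m; the calibration is good to about 2 mm. A picture is of the moment at which its call begins. There is no depth.
- manip.job_done(): hands the job in; it is judged then, once.
Trained networks look in a picture, given as the dict that the camera call returned (one of the last four; its "shot" number tells which), for a name from the list of things; names that differ only in an ending like _2 or _b are one class to them, and where a whole thing is asked for, a point or a joint stands for the part that bears it (a point fixed in the world has none). Each returns a list of dicts, best first, with "score" (0 to 1); they miss things now and then, are a little off and sometimes report something else, mostly with a low value. They report only what shows in the picture. A call takes as long as a camera call.
- manip.look_for(picture, label): "location" ([x, y, z] in m, in the coordinates of the camera as it stood for that picture, good to about 4 mm: the middle of the surface that is visible of it).
- manip.silhouettes(picture, label): "pixels" (420x560 bool, what is visible of it).
- manip.spot_point(picture, label): "location" ([x, y, z] in m, in the coordinates of the camera as it stood for that picture, good to about 4 mm: a listed point, or the origin of a listed thing).
The state is a dict: "time": time; "joint_pos": joint angles; "joint_vel": joint speeds; "joint_efforts": joint torques, N m; "tool_pos": TCP position; "tool_rot": TCP orientation; "contact_force": force on the tool from outside, world axes, zero at the start; "ft_torque": the same for the moment, N m; "gripper_width": opening from 0.0 (shut) to 1.0 (fully open); "grasp_force": force on a finger pad.
Only numpy, scipy, OpenCV 4.12 (cv2) and the standard library are available. Lean on these libraries where they do the work, as an engineer would, in place of code of your own. Each camera call takes 0.05 s, during which the arm holds its last target. There are 200 camera calls.

## Task

The coupling hub is loose on its upright shaft. Take the headed taper key that fits the hub's open keyway out of its wooden holder, start it tip down in the gap between hub and shaft, then tap or press it down from above until it is tight, with its head fully home on the hub's face, and let go. Leave the over-wide key and the round-headed pin standing in their holders.

Things in the scene. Friction and masses are not known exactly. Their poses are not given: they have to be found in the camera images.
- key: The key that fits: steel T shape, upright in a wooden holder (70 x 56 x 36 mm). Head 44 (y) x 24 (x) x 24 mm high; stem below it 18 wide (y), 55 long, both broad faces tapering from 17 to 6 mm thick (x) at the tip; same either way round. Origin: middle of the head's underside (head top z +24, tip z -55), 63 mm above the bench at first. 0.25 kg. Pocket 28 mm deep, 1 mm play.
- keyway (a point): Point on the grey hub's top face (hub 132 mm wide, shaft 56 mm) where the middle of the head's underside must end, 72 mm above the bench; x radially out, z up. Gap: 30 mm wide along y (head lies along y), 13 mm in x about x = -2 mm, lead-ins 5 mm. A key drops in to 20 mm short of home; then about 5 to 15 N on its head wedges the hub 4 mm outwards until the head stops on the face, and it stays.
- wide_key: Over-wide steel key, too wide for the keyway: head 64 (its y) x 24 x 24 mm high, stem 38 mm wide. Upright in an equal wooden holder; origin in the middle of the head's underside, 63 mm above the bench. Leave it.
- pin: Straight steel pin with a round head 34 mm across and 24 mm high, stem 14 mm across. Upright in an equal wooden holder; origin in the middle of the head's underside, 63 mm above the bench. Leave it.

How it is judged:
On the way:
1. the key's stem is well started in the keyway, upright, its head still standing clear above the hub (horizontal distance between key and keyway below 0.016 m and z of key in the frame of keyway between 0.007 and 0.035 m and angle between key's own z axis and vertical below 0.26 rad), for 0.05 s.
At the end, for the whole second after the job is handed in: the fitting key is at rest in the keyway with its head within 4 mm of fully home on the hub's face, within 12 mm of the keyway's middle, upright within 10 degrees and square to the keyway within 17 degrees; the wide key and the pin have moved less than 30 mm (z of key in the frame of keyway below 0.004 m and horizontal distance between key and keyway below 0.012 m and angle between key's own z axis and vertical below 0.17 rad and angle between the y axis of key and the y axis of keyway, either way round below 0.3 rad and linear speed of key below 0.02 m/s and distance of each of wide_key, pin from where it was at the start of the episode below 0.03 m); the robot touches nothing.
It fails at once if the over-wide key or the round-headed pin is pulled out or pushed about (moved more than 40 mm) (distance of any of wide_key, pin from where it was at the start of the episode above 0.04 m).
It also fails if it takes over 45 s, if anything falls off the work surface, if the arm or the gripper's body presses on something with over 40 N, if the wrist force passes 120 N, or if a joint passes its speed limit or range.

## Working session

There is one attempt and no reset: what is moved stays moved. The work goes in short steps, Python scripts to look and compute and a tool call to move; the robot and the scene stay as the last step left them, time stands still between calls to the robot, and variables do not carry over. Pictures are saved under pics/ and viewed, at most 10 in all, crops included, and the job is handed in when it is done.

Besides the shell and the picture viewer there is one more tool, called by a JSON object that holds its "op" and its "data", one argument or row to a line. apply_moves: Moves the arm, as the interface text tells. Its arguments: {"type":"object","properties":{"moves":{"type":"array"}},"required":["moves"]}

```bash
mkdir -p pics; cat > h.py <<'E'
import numpy as np, cv2
from plant import manip
from scipy.spatial.transform import Rotation as R
def w(p,f):
    M=R.from_rotvec(np.ravel(f["rvec"])).as_matrix(); return M.T@(np.array(p)-np.ravel(f["tvec"]))
def tool():
    s=manip.state(); q=s["tool_rot"]; return np.array(s["tool_pos"]),R.from_quat([q[1],q[2],q[3],q[0]])
def save(f,n): cv2.imwrite("pics/"+n,f["image"][:,:,::-1])
def ray(f,u,v,z):
    M=R.from_rotvec(np.ravel(f["rvec"])).as_matrix(); c=-M.T@np.ravel(f["tvec"])
    d=M.T@np.linalg.inv(f["K"])@[u,v,1]; return c+d*(z-c[2])/d[2]
def proj(f,P):
    return cv2.projectPoints(np.array(P,float).reshape(-1,1,3),np.ravel(f["rvec"]),np.ravel(f["tvec"]),f["K"],None)[0].reshape(-1,2)
E
python3 - <<'E'
from h import *
np.set_printoptions(precision=4,suppress=True)
fs=[]
for c in ["scene","top"]:
    f=manip.grab_frame(c); save(f,c+"1.png"); fs.append(f["image"])
    for n in ["key","keyway","wide_key","pin"]:
        for d in manip.spot_point(f,n)[:2]: print(c,n,round(d["score"],2),w(d["location"],f))
    print(proj(f,[[0.5,0,0],[0.6,0,0],[.5,.1,0]]).round())
t,r=tool(); print(t,r.as_matrix(),manip.state())
E
```

```text
scene key 0.7 [ 0.5197 -0.2623  0.0658]
scene keyway 0.64 [0.5559 0.2088 0.0743]
scene keyway 0.32 [ 0.6238 -0.1022  0.0632]
scene wide_key 0.7 [ 0.629  -0.1019  0.0634]
scene pin 0.81 [ 0.4953 -0.0587  0.0619]
[[270. 216.]
 [290. 257.]
 [314. 200.]]
top key 0.72 [ 0.5271 -0.2607  0.0661]
top keyway 0.9 [0.5588 0.2142 0.0686]
top wide_key 0.95 [ 0.6277 -0.1016  0.0623]
top pin 0.72 [ 0.5034 -0.0625  0.0622]
[[299. 243.]
 [299. 197.]
 [252. 243.]]
[ 0.2041 -0.5907  0.2119] [[ 0.9451  0.3267 -0.    ]
 [ 0.3267 -0.9451  0.    ]
 [-0.     -0.     -1.    ]] {'time': 0.5, 'joint_pos': array([-1.357 ,  0.0527,  1.6129, -0.    ,  1.476 , -0.119 ]), 'joint_vel': array([-0.002 , -0.0009, -0.0016,  0.0005,  0.0017, -0.0002]), 'joint_efforts': array([ -0.0008, -39.3219, -37.0029,  -0.0002,   0.0013,  -0.    ]), 'tool_pos': array([ 0.2041, -0.5907,  0.2119]), 'tool_rot': array([-0.    ,  0.9862,  0.1656, -0.    ]), 'contact_force': array([ 0.0832,  0.0629, -0.1512]), 'ft_torque': array([-0.0056, -0.05  ,  0.0148]), 'grasp_force': 0.0, 'gripper_width': 1.0013232595202362}
```

View pics/top1.png

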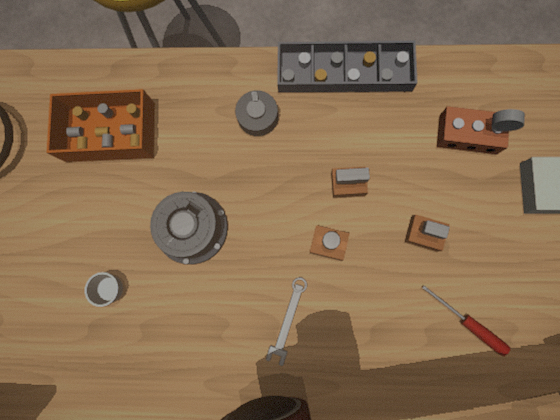

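View pics/scene1.png

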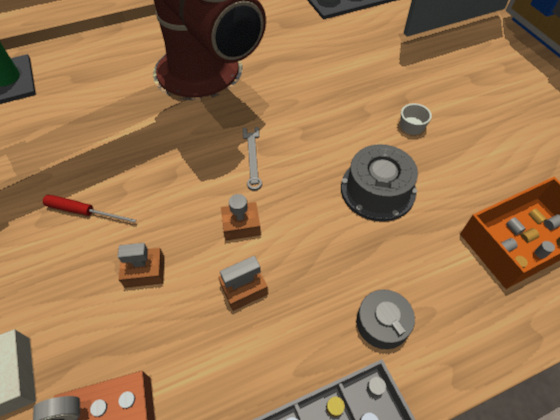

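```bash
python3 - <<'E'
from h import *
f=manip.grab_frame("top")
for n in ["key","keyway","wide_key"]:
    for d in manip.silhouettes(f,n)[:1]:
        m=d["pixels"].astype(np.uint8); 
        ys,xs=np.nonzero(m); print(n,d["score"],len(xs),xs.min(),xs.max(),ys.min(),ys.max(),cv2.minAreaRect(np.c_[xs,ys].astype(np.float32)))
im=f["image"]
a=cv2.resize(im[240:420,330:530],None,fx=2,fy=2); 
E
```

```text
key 0.95 399 422 449 220 239 ((435.2500305175781, 229.75001525878906), (27.51181411743164, 15.17893123626709), 18.434947967529297)
keyway 0.55 4473 151 227 191 264 ((189.0, 227.5), (73.0, 76.0), 90.0)
wide_key 0.91 485 336 369 168 183 ((352.5, 175.5), (15.0, 33.0), 90.0)
```

The top view shows the key at about (435,230), its head tilted by about 18°. The wide key is at (352,176), the pin at (331,240), and the hub at (183,223) with its notch around (188,205). I'll move over the key and look from close up.

{"op": "apply_moves", "data": {
  "moves": [
    [[0,0,0.32],[20,-10,0],-1],
    [[0,0,0.64],[40.9,-20.7,0],-1],
    [[0,0,0.64],[40.9,-20.7,0],-1],
    [[0,0,0.64],[40.9,-20.7,0],-1],
    [[0,0,0.64],[40.9,-20.7,0],-1],
    [[0,0,0.64],[40.9,-20.7,0],-1],
    [[0,0,0.64],[40.9,-20.7,0],-1],
    [[0,0,0.64],[40.9,-20.7,0],-1],
    [[0,0,0.64],[40.9,-20.7,0],-1],
    [[0,0,0.64],[40.9,-20.7,0],-1],
    [[0,0,0.64],[40.9,-20.7,0],-1],
    [[0,0,0.64],[40.9,-20.7,0],-1],
    [[0,0,0.64],[40.9,-20.7,0],-1],
    [[0,0,0.64],[40.9,-20.7,0],-1],
    [[0,0,0.64],[40.9,-20.7,0],-1]
  ]
}}

```text
time: 2.2
tool_pos: [0.5225, -0.2624, 0.212]
tool_rot: [0.0, 0.988, -0.154, 0.0]
contact_force: [-0.0, 0.3, -0.0]
gripper_width: 1.001
grasp_force: 0.0
```

```bash
cat >> h.py <<'E'
np.set_printoptions(precision=4,suppress=True)
def yawk(f,n,z):
    m=manip.silhouettes(f,n)
    if not m: return None
    ys,xs=np.nonzero(m[0]["pixels"]); return xs,ys
E
python3 - <<'E'
from h import *
f=manip.grab_frame("wrist"); save(f,"w1.png")
t,r=tool(); print(t,r.as_matrix()[:,1],manip.state()["time"])
for d in manip.spot_point(f,"key")[:2]: print(d["score"],w(d["location"],f))
m=manip.silhouettes(f,"key")[0]["pixels"]; ys,xs=np.nonzero(m); print(cv2.minAreaRect(np.c_[xs,ys].astype(np.float32)))
E
```

```text
[ 0.5226 -0.2623  0.212 ] [-0.3038 -0.9527  0.0001] 2.25
0.7 [ 0.5203 -0.2639  0.0631]
((274.0, 199.5), (29.0, 44.0), 90.0)
```

View pics/w1.png

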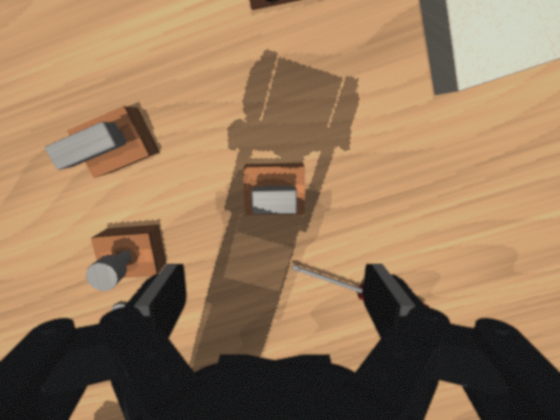

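The wrist view shows the key's head square to the tool, over columns 252–297 and rows 190–213. I'll get its centre from a ray at z = 0.087.

```bash
python3 - <<'E'
from h import *
f=manip.grab_frame("wrist"); t,r=tool()
im=f["image"]; cv2.imwrite("pics/w1c.png",cv2.resize(im[150:230,220:320,::-1],None,fx=6,fy=6,interpolation=cv2.INTER_CUBIC))
m=manip.silhouettes(f,"key")[0]["pixels"]; ys,xs=np.nonzero(m); print(xs.min(),xs.max(),ys.min(),ys.max())
for u,v in [(274.5,201.5),(252,201.5),(297,201.5)]:
    p=ray(f,u,v,.087); print(p,(r.inv().apply(p-t)*100))
c=manip.grab_frame("top"); m=manip.silhouettes(c,"key")[0]["pixels"]; ys,xs=np.nonzero(m);print(ray(c,xs.mean(),ys.mean(),.083))
E
```

```text
253 296 186 213
[ 0.5215 -0.2617  0.087 ] [-0.1346  0.0313 12.4948]
[ 0.5282 -0.2406  0.087 ] [-0.1345 -2.178  12.4948]
[ 0.5148 -0.2827  0.087 ] [-0.1348  2.2403 12.4948]
[ 0.52   -0.2612  0.083 ]
```

View pics/w1c.png

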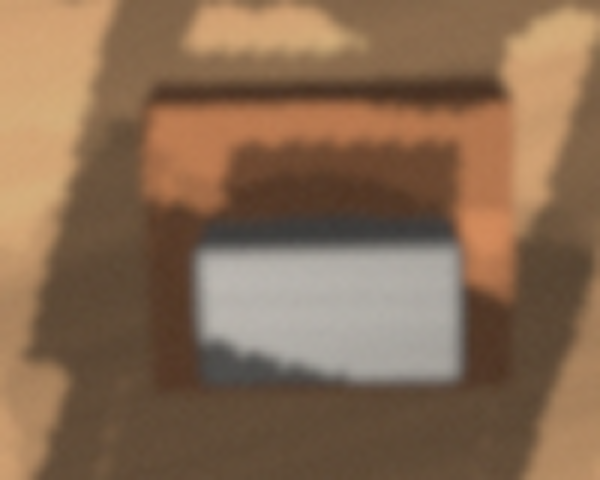

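{"op": "apply_moves", "data": {
  "moves": [
    [[0,0,0],[-0.15,0.05,4],-1],
    [[0,0,0],[-0.15,0.05,8],-1],
    [[0,0,0],[-0.15,0.05,11],-1],
    [[0,0,0],[-0.15,0.05,13],-1],
    [[0,0,0],[-0.15,0.05,13.7],-1],
    [[0,0,0],[-0.15,0.05,13.7],-1],
    [[0,0,0],[-0.15,0.05,13.7],1],
    [[0,0,0],[-0.15,0.05,13.7],1],
    [[0,0,0],[-0.15,0.05,13.7],1],
    [[0,0,0],[-0.15,0.05,13.7],1],
    [[0,0,0],[-0.15,0.05,13.7],1],
    [[0,0,0],[-0.15,0.05,13.7],1],
    [[0,0,0],[-0.15,0.05,13.7],1],
    [[0,0,0],[-0.15,0.05,13.7],1]
  ]
}}

```text
time: 3.95
tool_pos: [0.5215, -0.2614, 0.0748]
tool_rot: [-0.0, 0.988, -0.153, -0.0]
contact_force: [-0.2, -0.6, -0.3]
gripper_width: 0.001
grasp_force: 0.0
```

```bash
python3 - <<'E'
from h import *
f=manip.grab_frame("scene"); 
cv2.imwrite("pics/s2.png",cv2.resize(f["image"][170:320,60:300,::-1],None,fx=3,fy=3))
print(manip.state()["grasp_force"],manip.state()["gripper_width"])
for d in manip.spot_point(f,"key")[:2]: print(d["score"],w(d["location"],f))
E
```

```text
0.0 0.0006571402014564166
0.97 [ 0.5211 -0.2607  0.0655]
```

View pics/s2.png

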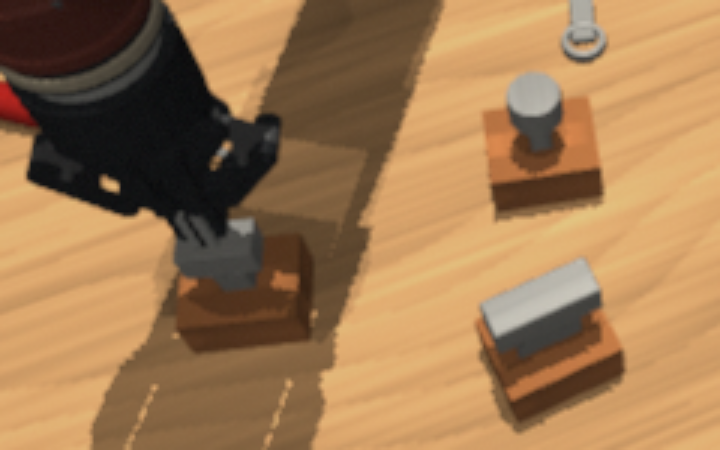

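```bash
python3 - <<'E'
from h import *
f=manip.grab_frame("scene"); t,r=tool()
print(t, r.as_matrix())
P=[t,t+r.apply([0,0,.017]),t+r.apply([0,0,-.06])]
R2=r.as_matrix()
k=np.array([.5215,-.2615,.087])
P+= [k+R2@[a,b,0] for a,b in [(.012,.022),(.012,-.022),(-.012,-.022),(-.012,.022)]]
q=proj(f,P); print(q, (q-[60,170])*3)
im=f["image"].copy()
im=cv2.resize(im[170:320,60:300],None,fx=3,fy=3)
for i,p in enumerate((q-[60,170])*3): cv2.circle(im,tuple(int(x) for x in p),3,[(255,0,0),(255,255,0),(0,255,255)][i] if i<3 else (0,255,0),-1)
wr=manip.grab_frame("wrist")["image"]
out=np.hstack([im[100:400,50:400],wr[120:420,100:500]])
cv2.imwrite("pics/s3.png",out[:,:,::-1])
E
```

```text
[ 0.5215 -0.2614  0.0749] [[ 0.9532 -0.3024 -0.    ]
 [-0.3024 -0.9532  0.0001]
 [-0.0001 -0.     -1.    ]]
[[132.4639 253.3015]
 [135.3849 257.8722]
 [121.1847 235.6524]
 [116.2683 257.418 ]
 [142.8338 255.0125]
 [143.9856 242.6096]
 [117.9072 244.9322]] [[217.3916 249.9046]
 [226.1546 263.6166]
 [183.5542 196.9572]
 [168.805  262.254 ]
 [248.5014 255.0376]
 [251.9568 217.8288]
 [173.7217 224.7966]]
```

View pics/s3.png

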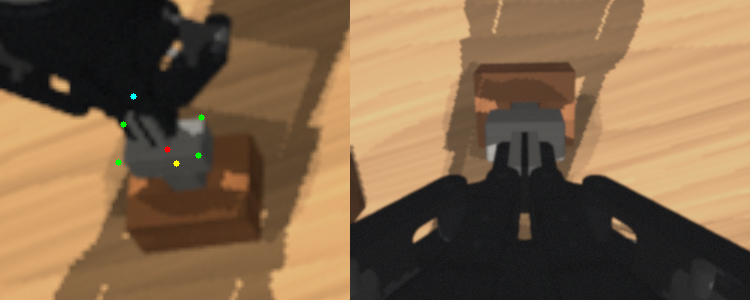

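```bash
python3 - <<'E'
from h import *
f=manip.grab_frame("wrist"); t,r=tool(); R2=r.as_matrix()
M=R.from_rotvec(np.ravel(f["rvec"])).as_matrix(); c=-M.T@np.ravel(f["tvec"]); print("cam in tool",R2.T@(c-t),"axis",R2.T@M.T@[0,0,1])
print("tcp,tip",proj(f,[t,t+R2@[0,0,.017]]))
k=np.array([.5215,-.2615,.087])
for z in (.087,.063): 
    k[2]=z; print(z,proj(f,[k+R2@[a,b,0] for a,b in [(.012,.022),(.012,-.022),(-.012,-.022),(-.012,.022)]]))
m=manip.silhouettes(f,"key")
for d in m[:1]:
    ys,xs=np.nonzero(d["pixels"]); print(d["score"],xs.min(),xs.max(),ys.min(),ys.max())
im=f["image"][190:330,200:360]
o=np.clip(cv2.resize(im,None,fx=5,fy=4.2,interpolation=cv2.INTER_CUBIC).astype(float)*1.8,0,255).astype(np.uint8)
cv2.imwrite("pics/w2.png",o[:,:,::-1])
E
```

```text
cam in tool [ 0.0718  0.0001 -0.1613] axis [-0.2835 -0.0007  0.959 ]
tcp,tip [[274.2671 252.4618]
 [274.2828 241.5099]]
0.087 [[315.7238 241.0256]
 [233.0401 241.0038]
 [234.7201 281.3357]
 [314.0313 281.3642]]
0.063 [[310.5359 226.2957]
 [238.2484 226.2792]
 [239.5381 262.2499]
 [309.2346 262.2718]]
0.88 236 315 222 280
```

View pics/w2.png

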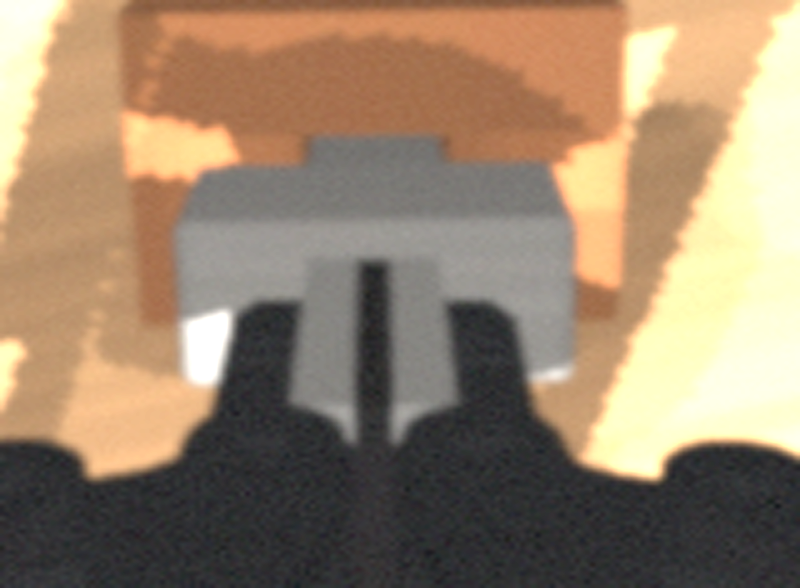

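```bash
python3 - <<'E'
from h import *
print("nose",manip.nose_length, [a for a in dir(manip) if a[0]!='_'])
f=manip.grab_frame("wrist"); t,r=tool(); R2=r.as_matrix()
for y in (0,-.0425,-.057):
  for x in (.011,):
    for z in (.017,.004,-.008,-.02,-.03,-.045): print(y,x,z,proj(f,[t+R2@[x,y,z]])[0].round())
print(manip.state()["contact_force"])
E
```

```text
nose 0.017 ['IKError', 'grab_frame', 'job_done', 'look_for', 'nose_length', 'silhouettes', 'spot_point', 'state']
0 0.011 0.017 [274. 225.]
0 0.011 0.004 [274. 232.]
0 0.011 -0.008 [274. 240.]
0 0.011 -0.02 [274. 249.]
0 0.011 -0.03 [274. 257.]
0 0.011 -0.045 [274. 272.]
-0.0425 0.011 0.017 [206. 225.]
-0.0425 0.011 0.004 [202. 232.]
-0.0425 0.011 -0.008 [197. 240.]
-0.0425 0.011 -0.02 [191. 249.]
-0.0425 0.011 -0.03 [185. 257.]
-0.0425 0.011 -0.045 [175. 272.]
-0.057 0.011 0.017 [183. 225.]
-0.057 0.011 0.004 [177. 232.]
-0.057 0.011 -0.008 [170. 240.]
-0.057 0.011 -0.02 [162. 249.]
-0.057 0.011 -0.03 [155. 257.]
-0.057 0.011 -0.045 [141. 272.]
[-1.133  -1.018  -0.2871]
```

The fingers shut on nothing. In the wrist view (crop rows 260–300), the tips stand about 8 mm above the head, so they end roughly 35 mm short of the nominal position. I'll open, go 30 mm lower and grip again.

{"op": "apply_moves", "data": {
  "moves": [
    [[0,0,0],[0,0,-0.5],-1],
    [[0,0,0],[0,0,-0.5],-1],
    [[0,0,0],[0,0,-0.5],-1],
    [[0,0,0],[0,0,-0.5],-1],
    [[0,0,0],[0,0,-0.5],-1],
    [[0,0,0],[0,0,-0.5],-1],
    [[0,0,0],[0,0,0.5],-1],
    [[0,0,0],[0,0,1.5],-1],
    [[0,0,0],[0,0,2.3],-1],
    [[0,0,0],[0,0,3],-1],
    [[0,0,0],[0,0,3],-1],
    [[0,0,0],[0,0,3],1],
    [[0,0,0],[0,0,3],1],
    [[0,0,0],[0,0,3],1],
    [[0,0,0],[0,0,3],1],
    [[0,0,0],[0,0,3],1],
    [[0,0,0],[0,0,3],1]
  ]
}}

```text
time: 6.0
tool_pos: [0.5222, -0.2619, 0.0458]
tool_rot: [0.0, 0.988, -0.153, 0.001]
contact_force: [-0.8, -0.3, 3.4]
gripper_width: 0.503
grasp_force: 62.3
```

Gripped: the opening is 43 mm and the force 62 N. Next I'll lift and carry it near the hub, holding back 60 mm so the keyway stays visible.

{"op": "apply_moves", "data": {
  "moves": [
    [[0,0,0],[0,0,-1],1],
    [[0,0,0],[0,0,-2.5],1],
    [[0,0,0],[0,0,-5],1],
    [[0,0,0],[0,0,-9],1],
    [[0,0,0],[0,0,-13],1],
    [[0,0,0],[-1,-2.7,-13],1],
    [[0,0,0],[-2.6,-7,-13],1],
    [[0,0,0],[-4.3,-11.7,-13],1],
    [[0,0,0],[-6,-16.3,-13],1],
    [[0,0,0],[-7.6,-20.7,-13],1],
    [[0,0,0],[-9.2,-25,-13],1],
    [[0,0,0],[-10.8,-29.5,-13],1],
    [[0,0,0],[-12.4,-34,-13],1],
    [[0,0,0],[-14,-38.2,-13],1],
    [[0,0,0],[-15.5,-42.2,-13],1],
    [[0,0,0],[-16.5,-45,-13],1],
    [[0,0,0],[-17,-46.2,-13],1],
    [[0,0,0],[-17,-46.2,-13],1],
    [[0,0,0],[-17,-46.2,-13],1]
  ]
}}

```text
time: 7.9
tool_pos: [0.499, 0.2295, 0.1749]
tool_rot: [0.001, 0.988, -0.153, -0.0]
contact_force: [0.3, -0.0, -2.0]
gripper_width: 0.498
grasp_force: 61.8
```

```bash
python3 - <<'E'
from h import *
f=manip.grab_frame("wrist"); t,r=tool(); R2=r.as_matrix()
print(t,R2[:,0])
c=manip.grab_frame("top"); s=manip.grab_frame("scene")
for n,g in (("w",f),("t",c),("s",s)):
  for k in ("keyway","key"):
    for d in manip.spot_point(g,k)[:1]: p=w(d["location"],g); print(n,k,round(d["score"],2),p,"tool",R2.T@(p-t)*100)
np.save("w3.npy",f["image"]); save(f,"w3.png")
E
```

```text
[0.4992 0.2291 0.1749] [ 0.9529 -0.3034 -0.0001]
w keyway 0.85 [0.5602 0.2092 0.0699] tool [ 6.4189  0.0354 10.5047]
w key 0.87 [0.4995 0.2323 0.1922] tool [-0.0699 -0.3117 -1.727 ]
t keyway 0.8 [0.5624 0.2099 0.0702] tool [ 6.6104 -0.0988 10.4684]
s keyway 0.55 [0.5564 0.2098 0.0749] tool [ 6.0369  0.0939 10.0044]
s key 0.57 [0.4974 0.2327 0.1926] tool [-0.278  -0.2781 -1.7656]
```

View pics/w3.png

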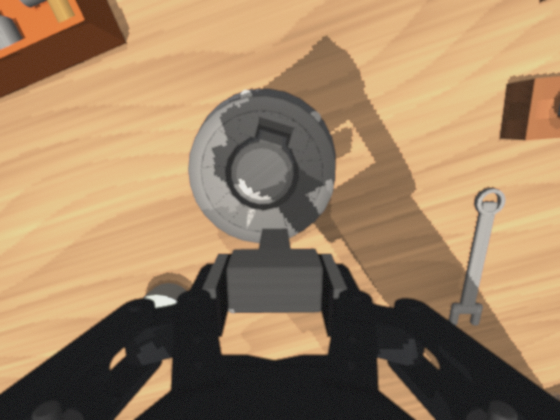

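The key hangs straight in the fingers with its head at columns 228–325. The hub's notch is at about (275,132) and the shaft at (262,172), so the keyway is turned by 15–20°. I'll zoom in to measure it.

```bash
python3 - <<'E'
from h import *
im=np.load("w3.npy")[95:195,205:325]
o=cv2.resize(im,None,fx=6,fy=6,interpolation=cv2.INTER_CUBIC).astype(float); o=255*(o/255)**.55
o=o.astype(np.uint8).copy()
for k in range(0,120,10):
    cv2.putText(o,str(205+k),(k*6,10),0,.35,(255,255,0)); cv2.line(o,(k*6,12),(k*6,20),(255,255,0))
for k in range(0,100,10):
    cv2.putText(o,str(95+k),(0,k*6+4),0,.35,(255,255,0)); 
cv2.imwrite("pics/w4.png",o[:,:,::-1])
E
```

```text
(no output)
```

View pics/w4.png

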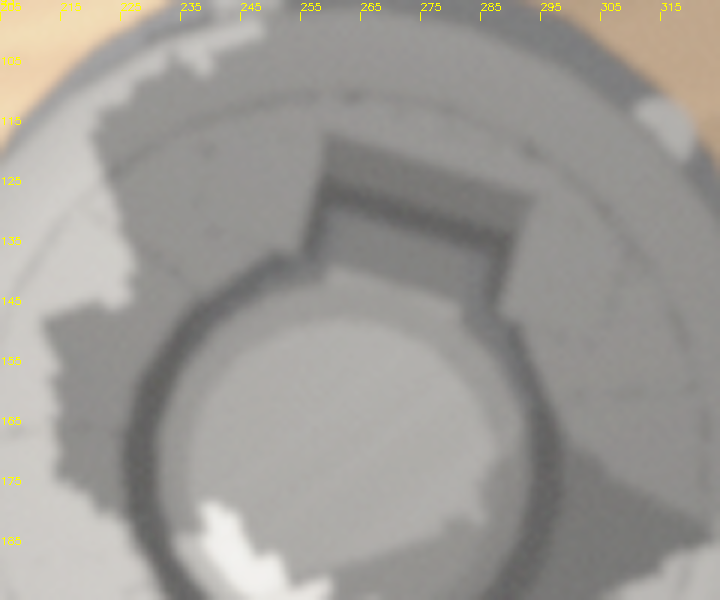

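The zoom shows the notch's outer edge running from (260,117.8) to (294.3,127.8). The shaft's flat runs from (260,140) to (282.5,146.7), and the side walls are between them.

```bash
python3 - <<'E'
from h import *
f=manip.grab_frame("wrist"); t,r=tool(); R2=r.as_matrix()
g=lambda c:(205+c[0]/6,95+c[1]/6)
pts={"OL":(330,137),"OR":(536,197),"IL":(303,248),"IR":(505,300)}
P={k:ray(f,*g(v),.072) for k,v in pts.items()}
for k,p in P.items(): print(k,p,R2.T@(p-t)*100)
d=P["OR"]-P["OL"]; print("width",np.linalg.norm(d)); 
dt=R2.T@d; ang=np.degrees(np.arctan2(dt[0],dt[1])); print("edge angle in tool (x/y)",ang)
e=d/np.linalg.norm(d); n=np.array([-e[1],e[0],0]); 
if n[0]<0:n=-n
mid=(P["OR"]+P["OL"])/2
kw=mid-.0095*n; print("keyway est",kw,"x axis",n,"tool",R2.T@(kw-t)*100, "tilt",np.degrees(np.arctan2(*(R2.T@n)[[1,0]])))
# inner flat on shaft at several z
for z in (.072,.067): 
  a,b=ray(f,*g((330,270)),z),ray(f,*g((465,310)),z); print("flat x rel kw",(a-kw)@n,(b-kw)@n)
# circle hub outer in top
# key pose: stem sides in wrist: head top corners
print("key head proj",proj(f,[t+R2@[x,y,-.041] for x,y in [(.012,.022),(.012,-.022),(-.012,-.022),(-.012,.022)]]))
m=manip.silhouettes(f,"key")[0]["pixels"]; ys,xs=np.nonzero(m); print(xs.min(),xs.max(),ys.min(),ys.max())
print([ (y,xs[ys==y].min(),xs[ys==y].max()) for y in range(ys.min(),ys.max(),6)])
E
```

```text
OL [0.576  0.2181 0.072 ] [ 7.6713 -1.1886 10.2933]
OR [0.5595 0.193  0.072 ] [ 6.8641  1.7042 10.2932]
IL [0.5629 0.2265 0.072 ] [ 6.1675 -1.5927 10.2933]
IR [0.5473 0.2013 0.072 ] [ 5.4448  1.2869 10.2933]
width 0.03003308566091622
edge angle in tool (x/y) -15.59117339830525
keyway est [0.5598 0.2108 0.072 ] x axis [ 0.8366 -0.5479  0.    ] tool [ 6.3527  0.0024 10.2933] tilt 15.591173384690268
flat x rel kw -0.00798133438874702 -0.00817785816068637
flat x rel kw -0.008284518463147175 -0.00848476027866074
key head proj [[323.9337 265.6391]
 [223.9753 265.6255]
 [226.4415 312.7683]
 [321.5132 312.7919]]
227 322 227 313
[(227, np.int64(275), np.int64(283)), (233, np.int64(261), np.int64(288)), (239, np.int64(260), np.int64(290)), (245, np.int64(259), np.int64(291)), (251, np.int64(233), np.int64(317)), (257, np.int64(231), np.int64(319)), (263, np.int64(228), np.int64(321)), (269, np.int64(227), np.int64(322)), (275, np.int64(227), np.int64(322)), (281, np.int64(227), np.int64(321)), (287, np.int64(227), np.int64(321)), (293, np.int64(227), np.int64(322)), (299, np.int64(228), np.int64(321)), (305, np.int64(229), np.int64(320)), (311, np.int64(230), np.int64(318))]
```

{"op": "apply_moves", "data": {
  "moves": [
    [[0,0,0.1],[2,0,0],1],
    [[0,0,0.2],[4.5,-0.05,0],1],
    [[0,0,0.272],[6.16,-0.05,0],1],
    [[0,0,0.272],[6.16,-0.05,1],1],
    [[0,0,0.272],[6.16,-0.05,3],1],
    [[0,0,0.272],[6.16,-0.05,4.5],1],
    [[0,0,0.272],[6.16,-0.05,5],1],
    [[0,0,0.272],[6.16,-0.05,5.5],1],
    [[0,0,0.272],[6.16,-0.05,6],1],
    [[0,0,0.272],[6.16,-0.05,6.5],1],
    [[0,0,0.272],[6.16,-0.05,7],1],
    [[0,0,0.272],[6.16,-0.05,7.5],1],
    [[0,0,0.272],[6.16,-0.05,7.5],1]
  ]
}}

```text
time: 9.75
tool_pos: [0.5577, 0.212, 0.099]
tool_rot: [0.0, 0.958, -0.286, -0.0]
contact_force: [-0.1, 0.0, -3.5]
gripper_width: 0.498
grasp_force: 61.9
```

{"op": "apply_moves", "data": {
  "moves": [
    [[0,0,0],[0,0,0.5],1],
    [[0,0,0],[0,0,1],1],
    [[0,0,0],[0,0,1.4],1],
    [[0,0,0],[0,0,1.8],1],
    [[0,0,0],[0,0,2],1],
    [[0,0,0],[0,0,2],1]
  ]
}}

```text
time: 10.35
tool_pos: [0.5592, 0.2118, 0.0802]
tool_rot: [-0.0, 0.958, -0.286, 0.001]
contact_force: [6.3, -2.2, -2.0]
gripper_width: 0.502
grasp_force: 61.9
```

```bash
python3 - <<'E'
from h import *
s=manip.grab_frame("scene"); c=manip.grab_frame("top"); f=manip.grab_frame("wrist")
for n,g in (("w",f),("t",c),("s",s)):
  for k in ("key",):
    for d in manip.spot_point(g,k)[:1]: print(n,k,round(d["score"],2),w(d["location"],g))
a=cv2.resize(s["image"][110:220,320:440],(480,440),interpolation=cv2.INTER_CUBIC); b=f["image"][150:350,170:390]
o=np.zeros((440,790,3),np.uint8); o[:,:480]=a; o[:282,480:]=cv2.resize(b,(310,282)); cv2.imwrite("pics/s5.png",np.clip(o[:,:,::-1]*1.5,0,255))
print(manip.state()["contact_force"],manip.state()["ft_torque"])
E
```

```text
w key 0.74 [0.5605 0.2127 0.0977]
s key 0.61 [0.5542 0.2096 0.0952]
[ 5.1236 -3.2005 -2.2205] [-0.5426 -1.0721 -0.0679][ WARN:0@3.259] global loadsave.cpp:1063 imwrite_ Unsupported depth image for selected encoder is fallbacked to CV_8U.
```

The key is in 30 mm deep and pushing lightly on the shaft side. I'll ease it outwards and keep pressing while gripped, which keeps it upright.

{"op": "apply_moves", "data": {
  "moves": [
    [[0,0,0],[0.12,0,0],1],
    [[0,0,0],[0.12,0,0.3],1],
    [[0,0,0],[0.12,0,0.6],1],
    [[0,0,0],[0.16,0,0.9],1],
    [[0,0,0],[0.18,0,1.2],1],
    [[0,0,0],[0.2,0,1.5],1],
    [[0,0,0],[0.2,0,1.5],1]
  ]
}}

```text
time: 11.35
tool_pos: [0.5612, 0.2117, 0.0668]
tool_rot: [-0.001, 0.958, -0.286, 0.001]
contact_force: [2.7, -0.5, 5.0]
gripper_width: 0.501
grasp_force: 62.9
```

{"op": "apply_moves", "data": {
  "moves": [
    [[0,0,0],[0.03,0,0.3],1],
    [[0,0,0],[0.06,0,0.6],1],
    [[0,0,0],[0.08,0,0.9],1],
    [[0,0,0],[0.1,0,1],1],
    [[0,0,0],[0.1,0,1],1]
  ]
}}

```text
time: 11.85
tool_pos: [0.5622, 0.2115, 0.0572]
tool_rot: [-0.001, 0.958, -0.286, 0.001]
contact_force: [3.3, -0.6, 6.2]
gripper_width: 0.5
grasp_force: 63.0
```

```bash
python3 - <<'E'
from h import *
f=manip.grab_frame("wrist"); s=manip.grab_frame("scene")
for n,g in (("w",f),("s",s)):
    for d in manip.spot_point(g,"key")[:1]: print(n,round(d["score"],2),w(d["location"],g))
st=manip.state(); print(st["contact_force"],st["tool_pos"])
E
```

```text
w 0.87 [0.5678 0.2116 0.0764]
s 0.83 [0.5617 0.2095 0.0745]
[2.6781 0.2849 5.5999] [0.5622 0.2115 0.0572]
```

Only about 2–3 mm remain, so I'll press on until it stops.

{"op": "apply_moves", "data": {
  "moves": [
    [[0,0,0],[0,0,0.15],1],
    [[0,0,0],[0,0,0.3],1],
    [[0,0,0],[0,0,0.45],1],
    [[0,0,0],[0,0,0.6],1],
    [[0,0,0],[0,0,0.6],1]
  ]
}}

```text
time: 12.55
tool_pos: [0.5626, 0.2114, 0.0547]
tool_rot: [-0.001, 0.958, -0.286, 0.001]
contact_force: [-6.1, -3.6, 23.0]
gripper_width: 0.5
grasp_force: 64.9
```

The force rose to 23 N and the key stopped at an origin height of about 0.072, so the head is home. Next I'll unload, open and retreat.

{"op": "apply_moves", "data": {
  "moves": [
    [[0,0,0],[0,0,-0.4],1],
    [[0,0,0],[0,0,-0.5],-1],
    [[0,0,0],[0,0,-0.5],-1],
    [[0,0,0],[0,0,-0.5],-1],
    [[0,0,0],[0,0,-0.5],-1],
    [[0,0,0],[0,0,-0.5],-1],
    [[0,0,0],[0,0,-0.5],-1],
    [[0,0,0],[0,0,-2],-1],
    [[0,0,0],[0,0,-5],-1],
    [[0,0,0],[0,0,-9],-1],
    [[0,0,0],[-3,0,-13],-1],
    [[0,0,0],[-6,0,-14],-1],
    [[0,0,0],[-6,0,-14],-1],
    [[0,0,0],[-6,0,-14],-1]
  ]
}}

```text
time: 13.95
tool_pos: [0.5105, 0.2437, 0.1902]
tool_rot: [-0.0, 0.959, -0.285, 0.001]
contact_force: [0.6, -0.3, -0.1]
gripper_width: 1.001
grasp_force: 0.0
```

```bash
python3 - <<'E'
from h import *
f=manip.grab_frame("wrist"); s=manip.grab_frame("scene"); c=manip.grab_frame("top")
for n,g in (("w",f),("s",s),("t",c)):
  for k in ("key","wide_key","pin"):
    for d in manip.spot_point(g,k)[:1]: print(n,k,round(d["score"],2),w(d["location"],g))
a=cv2.resize(s["image"][110:220,320:440],(480,440),interpolation=cv2.INTER_CUBIC); b=f["image"][60:260,170:390]
o=np.zeros((440,790,3),np.uint8); o[:,:480]=a; o[:282,480:]=cv2.resize(b,(310,282)); cv2.imwrite("pics/s6.png",np.clip(o[:,:,::-1]*1.5,0,255).astype(np.uint8))
E
```

```text
w key 0.73 [0.562  0.2121 0.0724]
s key 0.57 [0.5602 0.2104 0.0726]
s wide_key 0.56 [ 0.6261 -0.1011  0.0587]
s pin 0.65 [ 0.4998 -0.0606  0.064 ]
t key 0.78 [0.5671 0.2088 0.0758]
t wide_key 0.65 [ 0.6304 -0.1031  0.0609]
t pin 0.5 [ 0.5002 -0.0615  0.0684]
```

View pics/s6.png

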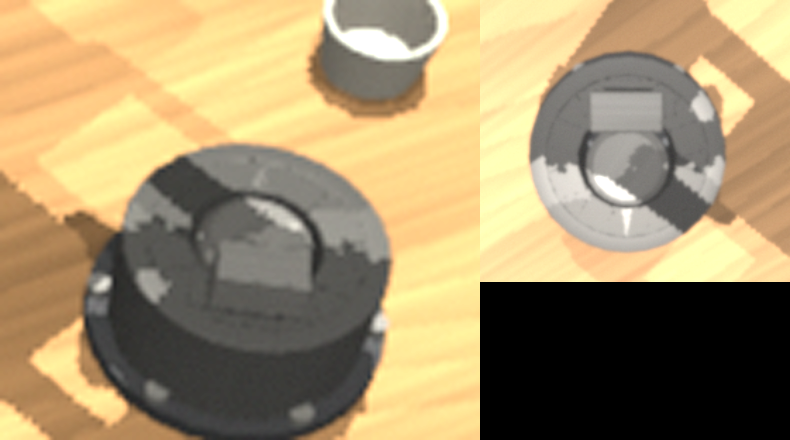

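Both views show the key's head seated square on the hub's face: (265,265) in the scene crop and (625,110) in the wrist crop. The arm is clear, so I'm handing it in.

```bash
python3 -c "
from plant import manip
print(manip.job_done())"
```

```text
the job is handed in; nothing more can be done
None
```

The taper key is pressed home in the hub's keyway and released, the wide key and pin still stand in their holders, and the job is handed in; no verdict was returned.

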